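# Finger test of a curved safety contact edge

### The job

Test the curved safety contact edge: with the tips of the closed fingers, press its black rubber bar down lightly at the end next to the round plug connector and run along the whole bar to the other end, by the flat end cap. Keep the bar pressed down the whole way, without lifting off before the far end and without ever squashing it down to its stop, then lift away so that it springs back. Leave the small things round it as they are, and do not pick anything up.

Things in the scene. Friction and masses are not known exactly. Their poses are not given: they have to be found in the camera images.
- edge_base: safety contact edge fixed to the bench: aluminium channel curved in plan, 44 mm wide at the foot, 24 mm high, a black rubber bar standing out of its top. Bar's centre line in this frame: x = 0.2*(cos(t) - 1), y = 0.2*sin(t), t from -0.698 to +0.698 rad (arc of radius 200 mm, 279 mm long). Origin on the bench under the bar's middle, x away from the arc's centre, z up
- apex (a point): the crest of the rubber bar at its middle when not pressed: 45 mm above the bench, fixed to the base. The bar is 18 mm wide with a round top; its crest is level all along
- arc_centre (a point): centre of the arc in plan, 200 mm from the apex towards the hollow side, 45 mm above the bench
- bumper (a joint): how far the rubber bar is pressed down, m: 0 free, 0.014 at its stop. It sinks level as a whole wherever pressed, on springs: about 1.8 N to start, then 0.35 N more per mm (4 N at 6 mm, 6.5 N near the stop). It counts as pressed from 1 mm and as squashed to its stop from 12.5 mm; about 6 mm is a good depth
- connector: round upright steel plug connector, 24 mm across, 30 mm collar at its foot, black face with four small pins on top; 22 mm high, its top 27 mm above the bench. Fixed, 30 mm (along the tangent) beyond the end of the bar where the run starts; it may be at either end. Origin at its foot, 5 mm above the bench
- end_cap: low flat steel end cap, 36 mm across and 8 mm high. Fixed, 30 mm (along the tangent) beyond the other end of the bar, where the run finishes. Origin at its foot, 5 mm above the bench
- alu_box_mid (a point): centre of a small grey-white die-cast box, 39 x 65 x 30 mm, loose, on the hollow side of the edge: to be left alone
- relay_mid (a point): centre of a plug-in relay, 22 x 28 x 40 mm high, loose, on the outer side of the edge: to be left alone
- terminal_mid (a point): centre of a small screw terminal block, 16 x 22 x 13 mm, loose, on the outer side of the edge: to be left alone
Mind the look-alikes: they are no part of the job. Several things look just like the end_cap: the one meant starts farthest to the robot's left.

How it is judged:
On the way, in this order (a step that is already met when the one before it is completed fails the run):
1. the closed fingers, centred over the bar, press it down at the connector's end (value of joint bumper above 0.001 m and contact force between the fingers and edge_base above 0.2 N and horizontal distance between the grasp point and arc_centre between 0.178 and 0.222 m and horizontal distance between the grasp point and connector below 0.058 m), for 0.05 s.
2. the closed fingers, centred over the bar, press it a third of the way along (value of joint bumper above 0.001 m and contact force between the fingers and edge_base above 0.2 N and horizontal distance between the grasp point and arc_centre between 0.178 and 0.222 m and horizontal distance between the grasp point and connector between 0.085 and 0.12 m), for 0.05 s.
3. the closed fingers, centred over the bar, press it at its middle (value of joint bumper above 0.001 m and contact force between the fingers and edge_base above 0.2 N and horizontal distance between the grasp point and arc_centre between 0.178 and 0.222 m and horizontal distance between the grasp point and connector between 0.145 and 0.18 m), for 0.05 s.
4. the closed fingers, centred over the bar, press it two thirds of the way along (value of joint bumper above 0.001 m and contact force between the fingers and edge_base above 0.2 N and horizontal distance between the grasp point and arc_centre between 0.178 and 0.222 m and horizontal distance between the grasp point and connector between 0.2 and 0.235 m), for 0.05 s.
5. the closed fingers, centred over the bar, press it down at the end cap's end (value of joint bumper above 0.001 m and contact force between the fingers and edge_base above 0.2 N and horizontal distance between the grasp point and arc_centre between 0.178 and 0.222 m and horizontal distance between the grasp point and end_cap below 0.058 m), for 0.05 s.
At the end, for the whole second after the job is handed in: after the run from the connector's end to the end cap's end (pressed by the fingers within about 28 mm of each end of the bar and at points between), the bar has sprung back to within 0.8 mm of its free height and the box, relay and terminal block stand within 12 mm of where they stood (value of joint bumper below 0.0008 m and distance of each of alu_box_mid, relay_mid, terminal_mid from where it was at the start of the episode below 0.012 m); the robot touches nothing.
It fails at once if the bar is squashed to its stop (pressed more than 12.5 mm) (value of joint bumper above 0.0125 m).
It fails at once if the fingers come off the bar between its ends (low over its middle part while the bar is up) (value of joint bumper below 0.0004 m and horizontal distance between the grasp point and connector above 0.08 m and horizontal distance between the grasp point and end_cap above 0.08 m and horizontal distance between the grasp point and arc_centre between 0.18 and 0.22 m and x of the grasp point in the frame of edge_base above -0.09 m and height (world z) of the grasp point below 0.082 m).
It fails at once if a thing standing round the edge is pushed away or knocked over (moved more than 12 mm) (distance of any of alu_box_mid, relay_mid, terminal_mid from where it was at the start of the episode above 0.012 m).
It fails at once if a thing standing round the edge is lifted (height (world z) of alu_box_mid above 0.023 m or height (world z) of relay_mid above 0.028 m or height (world z) of terminal_mid above 0.0145 m).
It also fails if it takes over 40 s, if anything falls off the work surface, if the arm or the gripper's body presses on something with over 40 N, if the wrist force passes 120 N, or if a joint passes its speed limit or range.

### The arm

A 7-joint arm with a two-finger parallel gripper is mounted at the origin on a cart in front of the work surface, level with it; the furniture and walls round the work are solid. World frame = base frame: x ahead of the robot, y to its left, z up, the work surface at z = 0. Lengths are in m, angles in rad, forces in N, time in s.
With the tool pointing down it reaches from about 0.425 to 0.825 m from the base axis. Payload 3.6 kg.
Tool frame: the origin (TCP) lies midway between the tips of the shut fingers; the grasp point (between the pads) lies tcp_to_grasp behind it (tcp_to_grasp is the distance from the TCP to the grasp point, in m); z points along the fingers, y is the line along which they close (so a half turn about z gives the same grasp; the last joint's range is limited). The gripper opens to 85 mm and grips with 20 to 120 N. Pads are 22 mm wide; open, the fingers measure 114 mm over their backs; the gripper's body (76 mm by 85 mm) begins 54 mm behind the grasp point. The pads swing forward as they close: fully open they stand 13 mm farther back than shut.
Start: joints at [-1.351, 0.615, -0.013, 1.423, 0.008, 1.103, -0.04], TCP at [0.158, 0.63, 0.231] pointing down, gripper open.
Joint ranges: [-3.12, 3.12], [-0.3, 2.06], [-1.34, 1.32], [0.26, 2.42], [-1.36, 4.5], [0.01, 1.98], [-2.84, 2.84]. Speed limits (rad/s): [2.79, 2.79, 3.14, 3.14, 3.14, 3.14, 3.14].

### API

Orientations are given as a unit quaternion [x, y, z, w].
In Python, from rig import move_pose, move_l, move_j, gripper_to, wait, solve_ik, get_obs, read_camera, Unreachable, finish_job, tcp_to_grasp gives the robot as it stands. Calls block until the motion is done:
- move_pose(position, orientation): joint-space move of the TCP to a pose.
- move_l(position, frame=None, vel=0.15, force_limit=None): straight line of the TCP; frame=None keeps the orientation; vel is the mean speed in m/s. With force_limit (N) it stops when the force on the tool has changed by that much, and returns True; else False.
- move_j(angles): joint-space move.
- gripper_to(opening, effort=None): finger opening in m; effort is the grip in N (None keeps the last); returns when the fingers have stopped.
- wait(seconds).
- solve_ik(position, orientation): joint angles nearest the present ones, or None.
- get_obs(): the state.
- read_camera(name): name is "scene" or "top" or "wrist"; returns a dict with "pixels" (384x512x3 uint8, red, green, blue), "fx", "fy", "cx", "cy" (pixels), "k1" (the pictures are not rectified: a ray, as slopes to the right and down, at radius r is drawn at 1 + k1 r^2 times it, then the intrinsics apply), "pose" (4x4, takes a point from camera to world coordinates). Camera axes: x right, y up, looking along -z (the intrinsics and any distortion apply to the point x, -y, -z); pixel columns grow to the right and rows downward; lengths in m; the calibration is good to about 2 mm. A picture is of the moment at which its call begins. There is no depth.
A pose or a line that the arm cannot do raises Unreachable and nothing moves.
- finish_job(): hands the job in; it is judged then, once.
The state is a dict: "t": time; "joint_pos": joint angles; "dq": joint speeds; "joint_efforts": joint torques, N m; "tcp_pos": TCP position; "orientation": TCP orientation; "ft_force": force on the tool from outside, world axes, zero at the start; "ft_torque": the same for the moment, N m; "finger_gap": finger opening in m; "finger_force": force on a finger pad.
Only numpy, scipy, OpenCV 4.12 (cv2) and the standard library are available. Lean on these libraries where they do the work, as an engineer would, in place of code of your own. Each camera call takes 0.05 s, during which the arm holds its last target. There are 200 camera calls.

## Working session

There is one attempt and no reset: what is moved stays moved. The work goes in short steps, each a Python script; the robot and the scene stay as the last script left them, time stands still between calls to the robot, and variables do not carry over. Pictures are saved under pics/ and viewed, at most 10 in all, crops included, and the job is handed in when it is done.

```bash
mkdir -p pics; ls; python3 - <<'E'
from rig import *
import cv2
for n in("top","scene"):
    c=read_camera(n); cv2.imwrite(f"pics/{n}0.png",cv2.resize(c["pixels"][:,:,::-1],(800,600),interpolation=cv2.INTER_CUBIC))
    print(n,{k:c[k] for k in("fx","fy","cx","cy","k1")},c["pose"])
o=get_obs();print(o["t"],o["orientation"],o["tcp_pos"],tcp_to_grasp)
E
```

```text
pics
top {'fx': 417.9874397614181, 'fy': 417.9874397614181, 'cx': 257.15207508112053, 'cy': 192.00417262022324, 'k1': -0.11711371549907588} [[-0.02032788  0.99587205 -0.08846266  0.45682448]
 [-0.99972613 -0.01922066  0.01335028 -0.08524192]
 [ 0.01159486  0.08870981  0.99599002  1.05619349]
 [ 0.          0.          0.          1.        ]]
scene {'fx': 399.1868514154946, 'fy': 399.1868514154946, 'cx': 262.35477227278284, 'cy': 192.4223289453974, 'k1': 0.006545372640136683} [[-0.88375243  0.27189706 -0.38085907  0.18488999]
 [-0.46762766 -0.48270579  0.74048598  0.57868384]
 [ 0.01749308  0.83250652  0.553739    0.58099214]
 [ 0.          0.          0.          1.        ]]
0.1 [ 1.22545360e-01  9.92462182e-01 -1.19732598e-03 -1.36415689e-04] [0.15796887 0.62977331 0.23022573] 0.0187
```

View pics/top0.png

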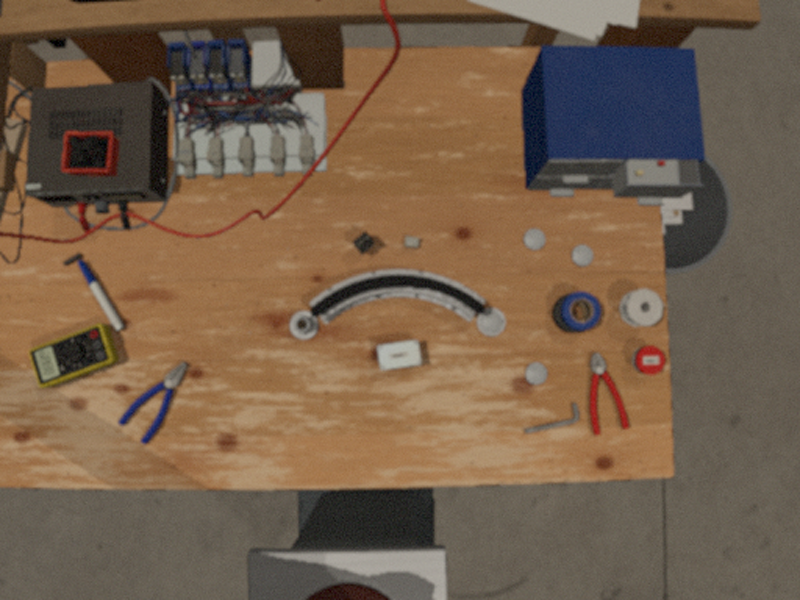

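View pics/scene0.png

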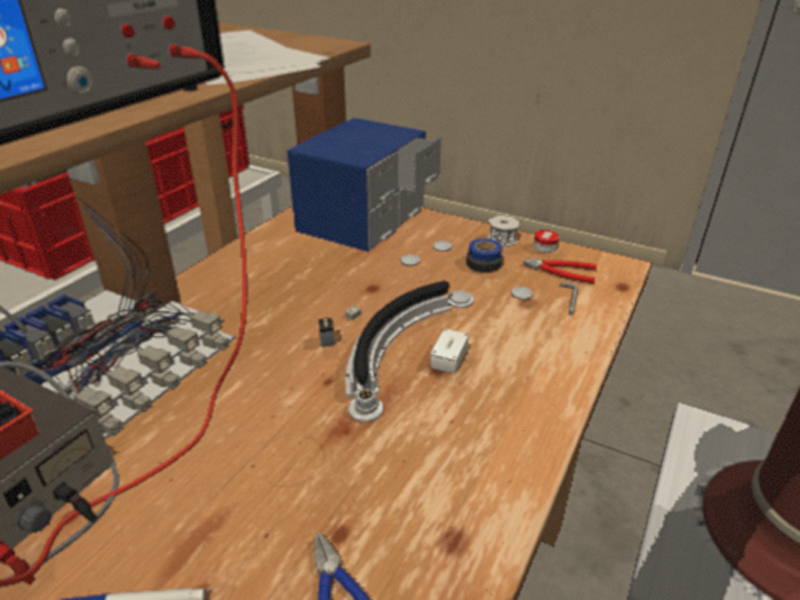

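The top view shows the connector at (304,323) and the bar arching through about (400,283). There are four flat discs, at (491,321), (535,239), (582,255) and (536,373). The robot's left is image left, so the end cap is (491,321): it is the leftmost disc and the one at the bar's end. I'll confirm that in an enlarged crop.

```bash
python3 - <<'E'
import cv2
from rig import *
p=read_camera("top")["pixels"][:,:,::-1]
cv2.imwrite("pics/crop.png",cv2.resize(p[140:250,180:340],(800,550),interpolation=cv2.INTER_CUBIC))
E
```

```text
(no output)
```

View pics/crop.png

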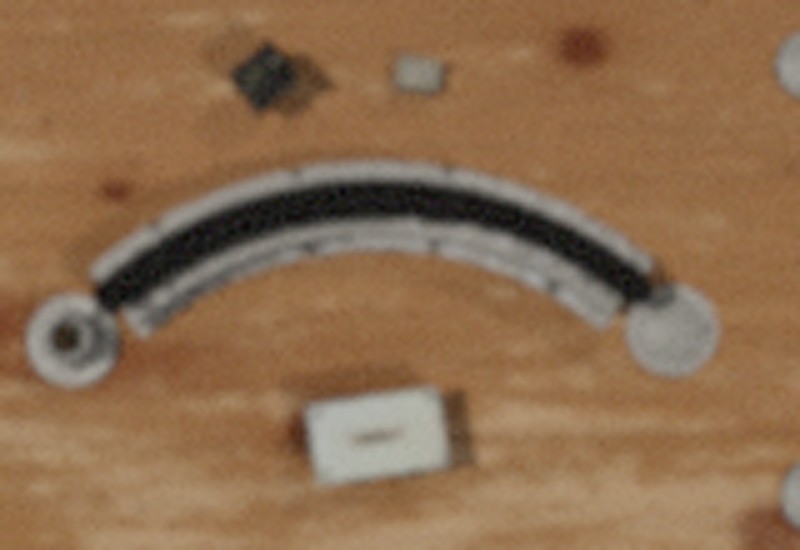

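The crop shows the collared connector with its black face at (67,338) and the flat end cap at (672,330), touching the bar's right end. The bar's crest mid is near (375,200), the box at (378,435), the relay at (265,77) and the terminal block at (418,74). The nearest other discs lie farther right, so the end cap choice holds.

Next I'll fit the edge pose, close the gripper and go above the start.

```bash
cat > h.py <<'E'
import numpy as np, cv2
from rig import *
from scipy.spatial.transform import Rotation as R
def world(c,uv,z):
    K=np.array([[c["fx"],0,c["cx"]],[0,c["fy"],c["cy"]],[0,0,1.]])
    a=cv2.undistortPoints(np.array([[uv]],float),K,np.array([c["k1"],0,0,0,0.]))[0,0]
    P=c["pose"]; d=P[:3,:3]@[a[0],-a[1],-1]; o=P[:3,3]
    return (o+d*(z-o[2])/d[2])
def project(c,p):
    q=np.linalg.inv(c["pose"])@np.r_[p,1]; a=np.array([q[0],-q[1]])/-q[2]
    a=a*(1+c["k1"]*(a@a)); return a*[c["fx"],c["fy"]]+[c["cx"],c["cy"]]
E
python3 - <<'E'
from h import *
c=read_camera("top")
f=lambda x,y,z: world(c,(180+(x+.5)/5-.5,140+(y+.5)/5-.5),z)[:2]
con=(f(67,338,.027)+f(72,341,.008))/2; cap=f(672,330,.013); ap=f(375,200,.045)
print(con,f(67,338,.027),f(72,341,.008),cap,ap,np.linalg.norm(con-cap))
y=(con-cap)/np.linalg.norm(con-cap); x=np.array([y[1],-y[0]])
o=(con+cap)/2+.0661*x
print("origin",o,"yaw",np.arctan2(x[1],x[0]),"apex diff in frame",(ap-o)@x,(ap-o)@y)
for n,p in dict(box=f(378,435,.03),relay=f(265,77,.04),term=f(418,74,.013)).items(): print(n,p,((p-o)@x,(p-o)@y))
np.savez("edge.npz",o=o,x=x,y=y)
# orientation tool-down feasible: fingers' y radial at yaw; check IK along arc
C=o-.2*x
q0=get_obs()["orientation"]
for yaw in (0,np.pi/2,-np.pi/2,np.pi):
  r=[]
  for t in (.72,.35,0,-.35,-.72):
    p=C+.2*(np.cos(t)*x+np.sin(t)*y)
    j=solve_ik([*p,.06],(R.from_euler("z",yaw)*R.from_quat(q0)).as_quat()); r.append(None if j is None else np.round(j,2))
  print(yaw,*r,sep="\n")
E
```

```text
[0.51340857 0.06005855] [0.51366158 0.0599727 ] [0.51315556 0.0601444 ] [ 0.51249796 -0.24110236] [ 0.57708065 -0.09319782] 0.3011622833855315
origin [ 0.57905296 -0.09072177] yaw -0.0030236549655857665 apex diff in frame -0.0019648132060114017 -0.002482006305628064
box [ 0.46302751 -0.09248842] (np.float64(-0.11601957616533967), np.float64(-0.0021174627460191775))
relay [ 0.6396918  -0.04028384] (np.float64(0.06048605288148386), np.float64(0.050621042999037955))
term [ 0.64464055 -0.11645899] (np.float64(0.06566510782029547), np.float64(-0.025538793483590515))
0
[-0.12  0.67 -0.01  1.94  0.01  0.53  1.2 ]
[-0.    0.71  0.    1.84  0.    0.6   1.32]
[ 0.09  0.73  0.04  1.78 -0.04  0.63  1.48]
[ 0.2   0.73  0.06  1.78 -0.07  0.64  1.62]
[ 0.31  0.72  0.07  1.82 -0.08  0.61  1.76]
1.5707963267948966
[ 0.11  0.69 -0.35  1.93  0.41  0.58  2.38]
[ 0.23  0.73 -0.36  1.83  0.4   0.65  2.52]
[ 0.34  0.75 -0.36  1.78  0.4   0.68  2.65]
[ 0.46  0.76 -0.37  1.77  0.4   0.69  2.77]
[-0.24  1.03  1.13  1.84 -1.09  1.06 -2.04]
-1.5707963267948966
[-0.33  0.7   0.33  1.94 -0.4   0.57  0.02]
[-0.21  0.73  0.33  1.84 -0.38  0.63  0.11]
[-0.09  0.75  0.34  1.79 -0.38  0.67  0.22]
[ 0.01  0.76  0.38  1.78 -0.42  0.68  0.37]
[ 0.09  0.76  0.44  1.83 -0.49  0.67  0.57]
3.141592653589793
[-0.5   0.76  0.62  1.95 -0.71  0.66 -1.25]
[-0.42  0.82  0.7   1.85 -0.75  0.76 -1.11]
[-0.25  0.82  0.63  1.79 -0.67  0.76 -1.08]
[-0.04  0.78  0.47  1.78 -0.52  0.7  -1.11]
[ 0.05  0.77  0.5   1.83 -0.56  0.69 -0.94]
```

```bash
cat >> h.py <<'E'
def arc(t,z):
    e=np.load("edge.npz"); return np.r_[e["o"]-.2*e["x"]+.2*(np.cos(t)*e["x"]+np.sin(t)*e["y"]),z]
Q=[0,1,0,0]
E
python3 - <<'E'
from h import *
gripper_to(0.0,20)
move_pose(arc(.62,.2),Q)
c=read_camera("wrist"); im=c["pixels"][:,:,::-1].copy()
for t in np.linspace(-.698,.698,15):
    u=project(c,arc(t,.045)); cv2.circle(im,tuple(int(round(v)) for v in u),2,(0,255,0),-1)
cv2.imwrite("pics/w.png",cv2.resize(im,(800,600)))
o=get_obs();print(o["t"],o["tcp_pos"]-arc(.62,.2),o["ft_force"],o["finger_gap"])
E
```

```text
3.5583 [ 8.58429749e-05  1.22046720e-03 -1.48350882e-06] [-0.31627087 -0.5878569   0.15705247] -8.762670444825295e-05
```

View pics/w.png

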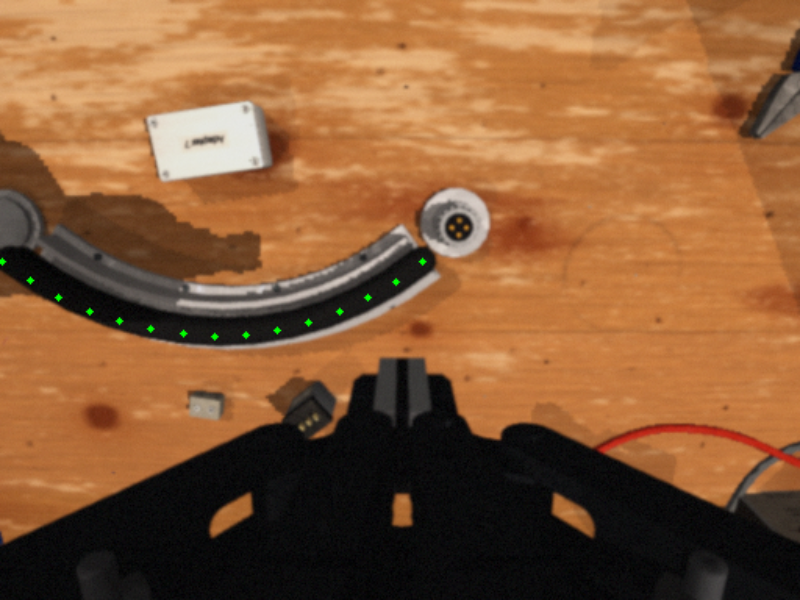

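The wrist view shows the fitted arc (green) lying on the black bar from (423,262) to (0,262), with the connector at (459,227) just past its end. The fit is good, so I'll press down.

```bash
python3 - <<'E'
from h import *
move_l(arc(.62,.055),vel=.12)
f0=np.array(get_obs()["ft_force"]); print(f0)
for z in(.045,.042,.039):
    move_l(arc(.62,z),vel=.02); wait(.15); o=get_obs(); print(z,o["t"],o["tcp_pos"][2],np.round(o["ft_force"]-f0,2))
E
```

```text
[0.09075122 0.7552542  0.1414562 ]
0.045 5.7167 0.04509776841976523 [-1.82 -0.56  2.33]
0.042 6.1667 0.0420199072303745 [-0.65 -1.73  2.84]
0.039 6.6167 0.03902210751434659 [-1.9   0.15  3.51]
```

```bash
python3 - <<'E'
from h import *
wait(.2)
for t in np.linspace(.62,-.62,14)[1:]:
    move_l(arc(t,.039),vel=.035); o=get_obs()
    print(round(t,2),round(o["t"],2),np.round((o["tcp_pos"]-arc(t,.039))*1e3,1),np.round(o["ft_force"],1))
E
```

```text
0.52 7.51 [ 1.2 -1.   0.3] [0.1 0.1 4.2]
0.43 8.2 [ 0.1 -1.2  0. ] [-0.4 -0.5  4.2]
0.33 8.89 [ 0.6 -1.1  0.1] [ 0.8 -0.5  3.8]
0.24 9.58 [ 0.2 -1.3  0.1] [-0.2 -0.4  4.1]
0.14 10.28 [ 0.2 -1.3  0.1] [-0.1  0.1  4.3]
0.05 10.97 [ 0.  -1.3  0. ] [ 0.  -0.1  4. ]
-0.05 11.66 [-0.  -1.3  0. ] [ 0.2 -0.4  4.5]
-0.14 12.35 [-0.2 -1.3  0. ] [-0.1 -0.3  3.4]
-0.24 13.04 [-0.3 -1.3  0. ] [-0.6  0.3  4. ]
-0.33 13.73 [-0.4 -1.3  0. ] [0.7 0.4 4.3]
-0.43 14.43 [-0.5 -1.2  0. ] [-0.   0.4  3.4]
-0.52 15.12 [-0.6 -1.1 -0. ] [ 0.5 -1.   4.3]
-0.62 15.81 [-0.7 -1.  -0.1] [-0.3 -0.2  3.2]
```

The force stayed around 4 N all the way, which is about 6 mm deep. Now I'll lift away and check.

```bash
python3 - <<'E'
from h import *
wait(.3)
move_l(arc(-.62,.06),vel=.03); move_l(arc(-.62,.2),vel=.12); wait(.5)
p=read_camera("top")["pixels"][:,:,::-1]
cv2.imwrite("pics/end.png",cv2.resize(p[140:250,180:340],(800,550),interpolation=cv2.INTER_CUBIC))
print(get_obs()["t"],get_obs()["ft_force"])
E
```

```text
18.825 [ 0.64510316 -0.77406587  1.06445004]
```

View pics/end.png

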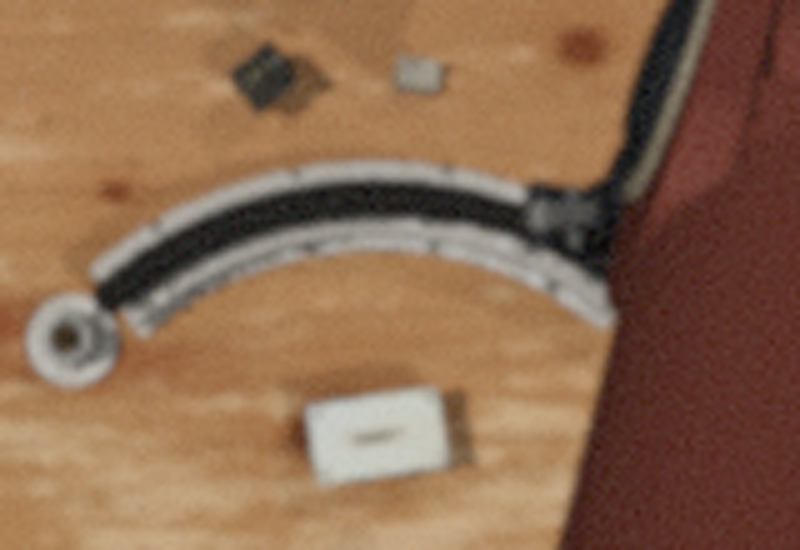

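The relay (265,77), terminal block (418,74) and box (378,435) are where they were, and the arm is clear above the bar.

```bash
python3 -c "
from rig import *
print(finish_job())"
```

```text
the job is handed in; nothing more can be done
None
```

I ran the closed fingertips along the whole bar from the connector's end to the end cap's end at about 6 mm depth (3–4.5 N throughout), lifted clear without disturbing the box, relay or terminal block, and handed the job in at about 19 s; no verdict was returned.

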